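# Close the film tank and uncap its inner lid for the wash

### The arm

A 6-joint arm with a two-finger parallel gripper is mounted at the origin on the work surface. World frame = base frame: x ahead of the robot, y to its left, z up, the work surface at z = 0. Lengths are in m, angles in rad, forces in N, time in s.
With the tool pointing down it reaches from about 0.375 to 0.825 m from the base axis. Payload 5.5 kg.
Tool frame: the origin (TCP) lies between the finger pads; the fingertips stand 14 mm ahead of it and the grasp point (between the pads) lies 5 mm behind it; z points along the fingers, y is the line along which they close (so a half turn about z gives the same grasp; the last joint's range is limited). The gripper opens to 85 mm and grips with 20 to 120 N. Pads are 22 mm wide; open, the fingers measure 114 mm over their backs; the gripper's body (76 mm by 85 mm) begins 54 mm behind the grasp point. The pads swing forward as they close: fully open they stand 13 mm farther back than shut.
Start: joints at [1.203, 0.314, -0.047, 1.21, 0, 1.571], TCP at [0.216, 0.56, 0.245] pointing down, gripper open.
Joint ranges: [-2.67, 2.67], [-0.69, 1.73], [-1.03, 1.25], [-2.08, 2.16], [-1.42, 1.45], [-3.14, 3.14]. Speed limits (rad/s): [2.39, 2.39, 3.01, 3.14, 3.14, 3.14].

### API

Orientations are given as [roll, pitch, yaw] about the fixed x, y, z axes, in that order (R = Rz(yaw) Ry(pitch) Rx(roll)).
In Python, from rig import sensors, read_camera, camera_model, ticket gives the robot as it stands.
- The arm moves only by the shell command python3 -m pendant 'ROWS'. ROWS is a JSON object of lists of equal length, an entry for each row: "grip": the gripper's target within -1 to 1 (fully open at 1, half-way at 0, shut at -1); "linear": the shift along the tool's x, y, z normalised to -1 to 1, where 1 is 0.4 m, a list of three; "roll": the turn about the tool's z normalised to -1 to 1, where 1 is 2 rad. A call has 1 to 12 rows; each row shifts and turns the commanded pose from where the row before left it, along the tool's axes as they then stand; what a row does not reach is not made up. A row lasts 1/8 s, in which the tool goes at most 62.5 mm and 10.7 degrees, less where a joint would pass 70% of its speed; a pose out of reach is approached as far as the arm can. A call with a number of a shift or a turn outside -1 to 1 is refused whole. A call with a gripper value outside its range is refused whole. The fingers move at their own pace and stop on an object; the grip force is fixed at half the most. Time passes only in rows, so rows that do not move let the fingers close. It gives the time, the measured TCP pose, the force, the opening and the grip force at its end, in the units of the state.
- sensors.get_state(): the state, without advancing time (a new reading comes with each control period).
- read_camera(name): name is "side" or "top"; returns the picture (480x640x3 uint8, red, green, blue); there is no depth.
- camera_model(name): a dict with "K" (3x3 intrinsics, pixels), "rvec" (rotation vector, rad) and "tvec" (3), from world to camera coordinates, as OpenCV has them. Camera axes: x right, y down, z forward; pixel columns grow to the right and rows downward; lengths in m; the calibration is good to about 2 mm. A picture is of the moment at which its call begins. camera_model takes no time and is no camera call.
- ticket.close_job(): hands the job in; it is judged then, once.
The state is a dict: "t": time; "joint_positions": joint angles; "qvel": joint speeds; "joint_torque": joint torques, N m; "position": TCP position; "eef_rot": TCP orientation; "force": force on the tool from outside, world axes, zero at the start; "wrist_torque": the same for the moment, N m; "grip_width": opening from 0.0 (shut) to 1.0 (fully open); "grip_force": force on a finger pad.
Only numpy, scipy, OpenCV 4.12 (cv2) and the standard library are available. Lean on these libraries where they do the work, as an engineer would, in place of code of your own. Each camera call takes 0.05 s, during which the arm holds its last target. There are 200 camera calls.

### The job

The developed film is back on its reel in the open black tank for a re-wash: pull the top drawer open all the way to its stop and take out the tank's lid by the black inner lid, the red cap staying nested on it. Lower the two together squarely onto the tank until the inner lid is fully seated, and only then let go of it. Then lift the red cap alone, keeping it upright and leaving the inner lid seated and undisturbed, the tank in its place and the things around it alone, and finish while still holding the cap about 10 cm above the lid, ready to go back on once the water is in.

Things in the scene. Friction and masses are not known exactly. Their poses are not given: they have to be found in the camera images.
- top_drawer (a joint): opening of the upper of two stacked clear plastic drawers, m: 0 closed, 0.17 fully open at its stop; it may start a little ajar; it slides level with about 1.2 N of friction and stays where it is left
- drawer_pull (a point): centre of the top drawer's white pull: a level bar 10 mm thick (front to back), 12 mm high, 82 mm clear between its end brackets, with a 35 mm gap between the bar and the drawer front; 140 mm above the work surface and 16 mm below the top of the drawer unit. Axes as the unit's: x points from the pull into the unit (the drawer opens towards -x), y along the bar, z up
- drawer_unit: the fixed stack of two drawer modules, 240 mm deep (x), 232 mm wide (y), 156 mm high; origin at the centre of its underside, its drawer fronts face its -x. Inside, the top drawer is 214 mm long, 208 mm wide and has walls 58 mm high; its floor is 87.5 mm above the work surface
- inner_lid_grip (a point): centre of the grip shoulder of the black inner lid (loose, about 85 g, starts in the top drawer). From its underside up: an open-bottomed skirt 88 mm across and 12 mm deep (80 mm inside), a flat 4 mm deck 88 mm across, a ribbed round shoulder 62 mm across and 20 mm high (the place to grip), a neck 39 mm across and 16.5 mm high under the cap. This point is on the axis, half-way up the shoulder: 26 mm above the skirt's lower edge, 10 mm above the deck. z up along the axis
- inner_lid: the same black inner lid, origin on its axis at the lower edge of its skirt
- outer_cap_mid (a point): centre of the red outer cap (loose, about 30 g): a round cap 50 mm across and 24 mm high, open below, slipped loosely over the inner lid's neck and resting on its shoulder. This point is on its axis, half-way up; nested, it is 22 mm above inner_lid_grip. z up along the axis
- outer_cap: the same red cap, origin on its axis at its lower edge
- tank_rim (a point): centre of the mouth of the open black film tank, level with the rim, 85 mm above the work surface. The tank (loose, about 0.3 kg) is 82 mm across; its top 13 mm is narrower, 77 mm across and tapering to 72 mm at the rim, and the inner lid's skirt slides over it until the deck rests on the rim: then inner_lid_grip is 14 mm above this point. The lid fits in any yaw
- tank: the same tank, origin at the centre of its underside
- lens: bystander: black wide-angle lens standing on its mount, 80 mm across at the top, 93 mm high; origin at the centre of its underside
- adapter_ring: bystander: polished steel lens adapter ring lying flat, 68 mm across, 10 mm high; origin at the centre of its underside
- loupe: bystander: small glass loupe, 35 mm across, 35 mm high; origin at the centre of its underside
- hot_shoe_cover: bystander: red silicone hot-shoe cover, 21 x 20 x 7 mm; origin at the centre of its underside
Not all that is in view belongs to the job. What is shaped like the tank but green or yellow is not meant.

How it is judged:
By the outcome, as a careful person would: the job done as asked, in the order asked, and still so for the second after the job is handed in, while the arm keeps its last pose, push and grip.
It also fails if it takes over 67 s, if anything falls off the work surface, if the arm or the gripper's body presses on something with over 40 N, if the wrist force passes 120 N, or if a joint passes its speed limit or range.

## Working session

There is one attempt and no reset: what is moved stays moved. The work goes in short steps, Python scripts to look and compute and a shell command to move; the robot and the scene stay as the last step left them, time stands still between calls to the robot, and variables do not carry over. Pictures are saved under pics/ and viewed, at most 10 in all, crops included, and the job is handed in when it is done.

```bash
mkdir -p pics
python3 - <<'E'
from rig import sensors, read_camera, camera_model
import cv2
for n in("top","side"):
    cv2.imwrite(f"pics/{n}0.png",read_camera(n)[:,:,::-1]); print(n,camera_model(n))
print(sensors.get_state())
E
```

```text
top {'K': array([[568.44232387,   0.        , 313.78512077],
       [  0.        , 568.44232387, 242.30620607],
       [  0.        ,   0.        ,   1.        ]]), 'rvec': array([ 2.17706173, -2.17101435,  0.08595036]), 'tvec': array([-0.1133742 ,  0.53499173,  1.19556505])}
side {'K': array([[463.70820121,   0.        , 320.48167745],
       [  0.        , 463.70820121, 229.93027807],
       [  0.        ,   0.        ,   1.        ]]), 'rvec': array([ 0.28838238, -2.77426364,  1.26552032]), 'tvec': array([0.48854475, 0.23464681, 0.78178085])}
{'t': 0.1, 'joint_positions': array([ 1.20295236e+00,  3.14150699e-01, -4.79700796e-02,  1.21020906e+00,
        2.87297540e-05,  1.57077062e+00]), 'qvel': array([-0.00190315, -0.00077946,  0.00336479,  0.0001727 , -0.00142676,
       -0.00124256]), 'joint_torque': array([-1.14776583e-06, -5.40767598e+01,  3.40540946e+01,  1.12947760e-02,
        1.59707520e-05,  1.55281253e-05]), 'position': array([0.21557493, 0.55940105, 0.24452748]), 'eef_rot': array([-3.14005915e+00, -2.87691417e-05,  2.77377435e+00]), 'force': array([-0.10363087,  0.3396416 , -0.65060421]), 'wrist_torque': array([ 0.02001839,  0.00658769, -0.02040723]), 'grip_force': 0.0, 'grip_width': 1.002505484276973}
```

View pics/top0.png

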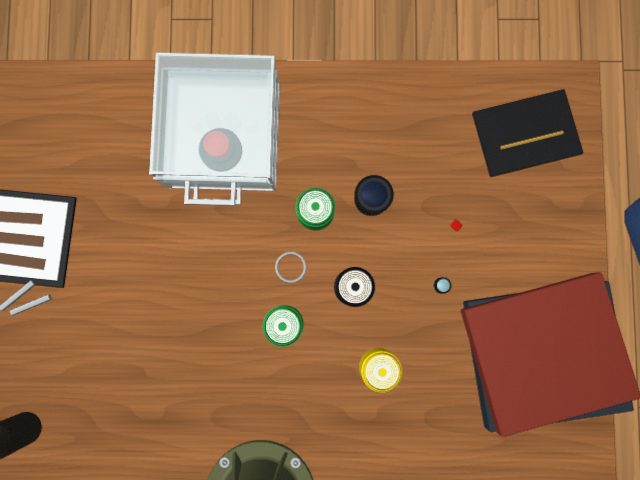

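View pics/side0.png

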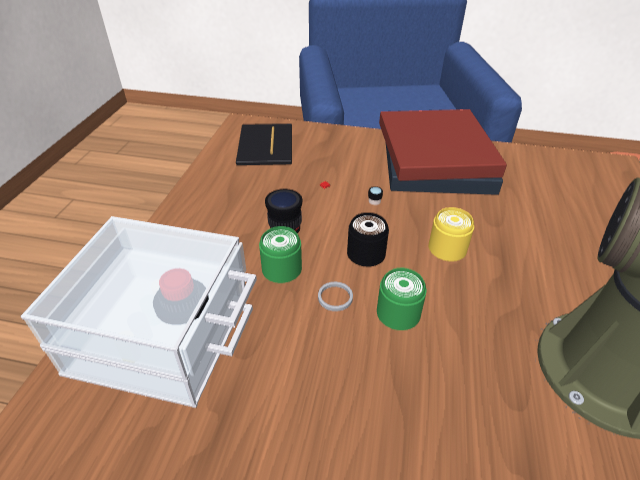

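The tank candidates in the top view are black (355,287), green (315,207) and (282,326), yellow (381,370), and the lens (374,195), which is black with blue glass and no reel. Black (355,287) with the white reel matches the tank. The lid is under the closed drawer's clear top at (219,150), with its red cap at (216,144). I'll confirm with enlarged crops.

```bash
cat > h.py <<'E'
import numpy as np, cv2
from rig import sensors, read_camera, camera_model
def cam(n):
    m=camera_model(n); return m["K"],cv2.Rodrigues(m["rvec"])[0],m["tvec"]
def ray(n,uv):
    K,R,t=cam(n); return -R.T@t, R.T@np.linalg.solve(K,[*uv,1])
def onz(n,uv,z):
    c,d=ray(n,uv); return c+d*(z-c[2])/d[2]
def proj(n,p):
    m=camera_model(n); return cv2.projectPoints(np.float64([p]),m["rvec"],m["tvec"],m["K"],None)[0].ravel()
def tri(a,b):
    (c,d),(e,f)=ray("top",a),ray("side",b)
    s=np.linalg.lstsq(np.c_[d,-f],e-c,rcond=None)[0]; p,q=c+d*s[0],e+f*s[1]
    return (p+q)/2,np.linalg.norm(p-q)
E
python3 - <<'E'
from h import *
t=cv2.imread("pics/top0.png");s=cv2.imread("pics/side0.png")
a=cv2.resize(t[45:215,145:385],(800,567),interpolation=cv2.INTER_CUBIC)
cv2.imwrite("pics/c1.png",a)
b=np.hstack([cv2.resize(s[210:410,130:290],(440,550),interpolation=cv2.INTER_CUBIC),cv2.resize(t[240:340,310:375],(357,550),interpolation=cv2.INTER_CUBIC)])
cv2.imwrite("pics/c2.png",b)
E
```

```text
(no output)
```

View pics/c1.png

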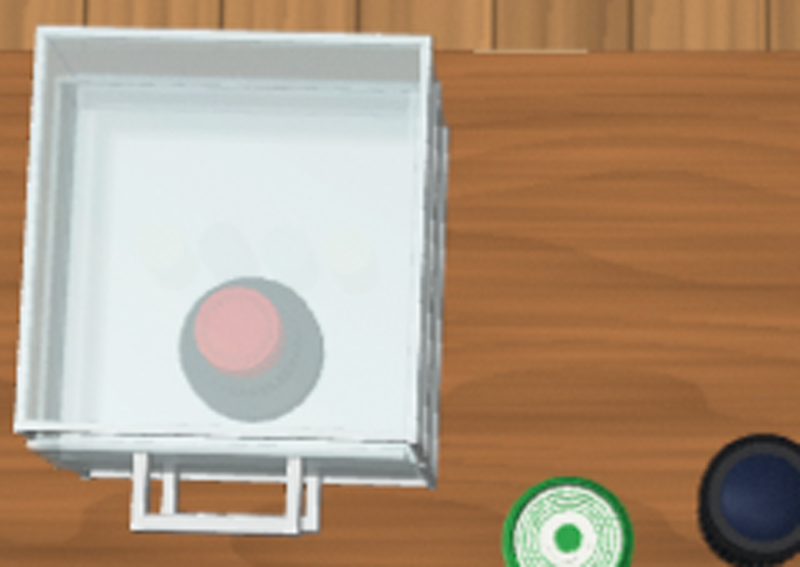

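View pics/c2.png

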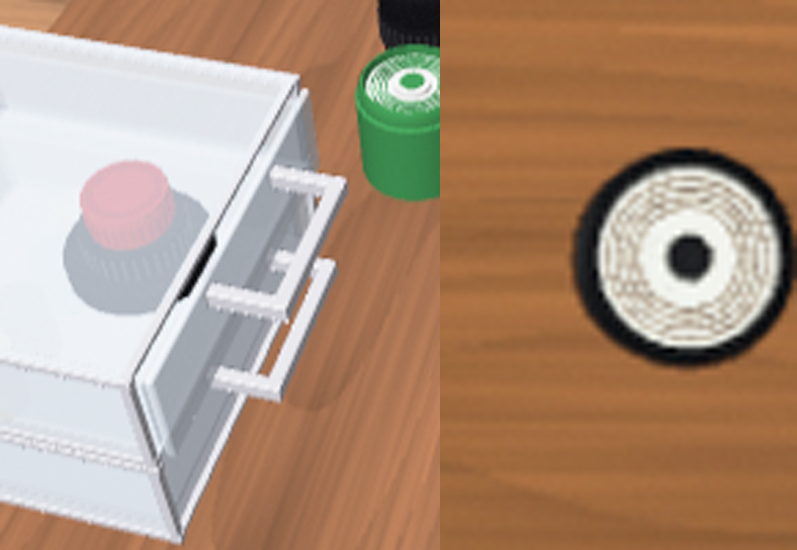

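The crops confirm the scene. In c1 the top pull's bar is at top px about (210,202), above the lower pull, and the lid and cap are in the top drawer at (219,150). In c2 the black-bodied tank with the reel is at (355,287), and the side view shows the upper pull's bar centre at (242,299).

Run:
```python
from h import *
np.set_printoptions(precision=4,suppress=True)
print("cam",ray("top",(0,0))[0],ray("side",(0,0))[0])
C=lambda u,v:(145+u/3.3333,45+v/3.3333)
S=lambda u,v:(130+u/2.75,210+v/2.75)
for q in[(217,523),(140,521),(293,526)]: print("pull",onz("top",C(*q),.146))
print("side pull",onz("side",S(308,245),.146),tri(C(217,523),S(308,245)))
print("side pull ends",onz("side",S(335,183),.146),onz("side",S(277,308),.146))
for q in[(38,28),(432,37),(15,430),(418,443)]: print("unit corner",onz("top",C(*q),.156))
t=cv2.imread("pics/top0.png");s=cv2.imread("pics/side0.png")
def blob(mask,c,n):
    k,l,st,ce=cv2.connectedComponentsWithStats(mask.astype(np.uint8))
    i=l[c[1],c[0]]; m=(l==i)
    cn=max(cv2.findContours(m.astype(np.uint8),0,1)[0],key=cv2.contourArea)
    e=cv2.fitEllipse(cn); print(n,"area",m.sum(),"ell",e,"bb",st[i][:4]); return e[0]
d=t.max(2)<75
e=blob(d,(337,287),"tank top"); print(onz("top",e,.072),onz("top",e,.085))
# white reel
w=(t.min(2)>120); w[:, :330]=0; e=blob(w,(342,287),"reel"); print(onz("top",e,.08))
d=s.max(2)<75; e=blob(d,(367,255),"tank side")
red=lambda i:(i[:,:,2].astype(int)-i[:,:,1]>35)&(i[:,:,2]>180)&(abs(i[:,:,0].astype(int)-i[:,:,1])<15)
e1=blob(red(t),(215,143),"cap top"); e2=blob(red(s),(176,284),"cap side")
print(onz("top",e1,.0875+.06),onz("top",C(252,349),.1),tri(e1,e2))
```

```text
cam [ 0.4306 -0.1206  1.2363] [0.3943 0.527  0.6868]
pull [0.6028 0.0886 0.146 ]
pull [0.6039 0.1335 0.146 ]
pull [0.6011 0.0443 0.146 ]
side pull [0.6009 0.0985 0.146 ] (array([0.6046, 0.0905, 0.136 ]), np.float64(0.00034903529833048394))
side pull ends [0.601  0.0507 0.146 ] [0.6027 0.1429 0.146 ]
unit corner [0.8961 0.198  0.156 ]
unit corner [ 0.8907 -0.0348  0.156 ]
unit corner [0.6554 0.2049 0.156 ]
unit corner [ 0.6482 -0.0288  0.156 ]
tank top area 365 ell ((354.2751770019531, 286.4289855957031), (38.613014221191406, 39.52014923095703), 79.25785064697266) bb [334 267  41  40]
[ 0.4409 -0.1952  0.072 ] [ 0.4407 -0.1943  0.085 ]
reel area 805 ell ((354.8000793457031, 286.3453063964844), (31.875167846679688, 32.352970123291016), 126.84538269042969) bb [339 270  33  33]
[ 0.441  -0.1957  0.08  ]
tank side area 1359 ell ((367.2449035644531, 239.08322143554688), (41.38869857788086, 55.507286071777344), 5.995440483093262) bb [347 213  42  54]
cap top area 452 ell ((215.605712890625, 143.12501525878906), (23.092744827270508, 23.632396697998047), 65.83538818359375) bb [204 132  24  24]
cap side area 596 ell ((173.96920776367188, 281.5270080566406), (24.43268585205078, 31.61982536315918), 54.53167724609375) bb [159 269  32  31]
[0.7186 0.0797 0.1475] [0.7175 0.078  0.1   ] (array([0.7208, 0.0812, 0.1395]), np.float64(0.0002646143264478746))
```

```bash
cat >> h.py <<'E'
def to(x,y,z):
    "shift to a world point, tool axes, in units of the linear field (1=0.4m)"
    from scipy.spatial.transform import Rotation as Ro
    s=sensors.get_state(); d=Ro.from_euler("xyz",s["eef_rot"]).inv().apply(np.array([x,y,z])-s["position"])
    print("t",s["t"],"pos",s["position"].round(4),"rot",s["eef_rot"].round(3),"F",s["force"].round(2),"w",round(s["grip_width"]*85,1),"-> lin",(d/.4).round(4))
E
python3 -m pendant '{"grip":[-0.3,-0.3,-0.3,-0.3,-0.3,-0.3,-0.3,-0.3],"linear":[[0,0,0],[0,0,0],[0,0,0],[0,0,0],[0,0,0],[0,0,0],[0,0,0],[0,0,0]],"roll":[0.088,0.088,0.088,0.088,0.088,0.088,0.088,0]}'
python3 -c "from h import *;to(.603,.0895,.2)"
```

```text
t: 1.1
position: [0.2157, 0.5596, 0.2448]
eef_rot: [-3.141, 0.001, 1.544]
force: [0.3, 0.1, 0.6]
grip_width: 0.352
grip_force: 0.0
t 1.1 pos [0.2157 0.5596 0.2448] rot [-3.141e+00  1.000e-03  1.544e+00] F [0.33 0.11 0.64] w 30.0 -> lin [-1.1484  1.      0.1128]
```

```bash
python3 -m pendant '{"grip":[-0.3,-0.3,-0.3,-0.3,-0.3,-0.3,-0.3,-0.3,-0.3,-0.3,-0.3,-0.3],"linear":[[-0.1,0.09,0],[-0.1,0.09,0],[-0.1,0.09,0],[-0.1,0.09,0],[-0.1,0.09,0],[-0.1,0.09,0],[-0.1,0.09,0],[-0.1,0.09,0],[-0.1,0.09,0],[-0.1,0.09,0],[-0.1,0.09,0],[0,0,0]],"roll":[0,0,0,0,0,0,0,0,0,0,0,0]}'
python3 -c "from h import *;to(.603,.0895,.135)"
```

```text
t: 2.6
position: [0.6005, 0.1056, 0.2446]
eef_rot: [-3.142, 0.001, 1.54]
force: [-0.5, 0.8, 0.0]
grip_width: 0.347
grip_force: 0.0
t 2.6 pos [0.6005 0.1056 0.2446] rot [-3.142e+00  1.000e-03  1.540e+00] F [-0.5   0.84  0.04] w 29.5 -> lin [-0.0399  0.0074  0.2739]
```

```bash
python3 -m pendant '{"grip":[-0.3,-0.3,-0.3,-0.3,-0.3,-0.3,-0.3],"linear":[[-0.04,0.0075,0],[0,0,0],[0,0,0.07],[0,0,0.07],[0,0,0.07],[0,0,0.06],[0,0,0]],"roll":[0,0,0,0,0,0,0]}'
python3 -m pendant '{"grip":[-1,-1,-1,-1,-1],"linear":[[0,0,0],[0,0,0],[0,0,0],[0,0,0],[0,0,0]],"roll":[0,0,0,0,0]}'
```

```text
t: 3.48
position: [0.5992, 0.0932, 0.1357]
eef_rot: [-3.138, 0.0, 1.544]
force: [-0.5, -0.5, 1.2]
grip_width: 0.348
grip_force: 0.0
t: 4.1
position: [0.6022, 0.0931, 0.1388]
eef_rot: [3.139, -0.001, 1.542]
force: [-1.4, 0.9, 6.3]
grip_width: 0.095
grip_force: 59.9
```

```bash
python3 -m pendant '{"grip":[-1,-1,-1,-1,-1,-1,-1,-1,-1,-1],"linear":[[0,-0.02,0],[0,-0.04,0],[0,-0.04,0],[0,-0.04,0],[0,-0.04,0],[0,-0.04,0],[0,-0.04,0],[0,-0.04,0],[0,-0.04,0],[0,0,0]],"roll":[0,0,0,0,0,0,0,0,0,0]}'
python3 -m pendant '{"grip":[-1,-1,-1,-1,-1],"linear":[[0,-0.02,0],[0,-0.02,0],[0,-0.02,0],[0,0,0],[0,0,0]],"roll":[0,0,0,0,0]}'
```

```text
t: 5.35
position: [0.4652, 0.0966, 0.1387]
eef_rot: [3.14, -0.001, 1.542]
force: [-1.1, 1.3, 8.8]
grip_width: 0.104
grip_force: 60.2
t: 5.98
position: [0.447, 0.0971, 0.1388]
eef_rot: [3.131, 0.0, 1.541]
force: [16.5, 0.1, -7.9]
grip_width: 0.102
grip_force: 60.8
```

```bash
python3 -m pendant '{"grip":[-1,-1,-0.3,-0.3,-0.3,-0.3],"linear":[[0,0.02,0],[0,0,0],[0,0,0],[0,0,0],[0,0,0],[0,0,0]],"roll":[0,0,0,0,0,0]}'
python3 -m pendant '{"grip":[-0.3,-0.3,-0.3,-0.3,-0.3],"linear":[[0,0,-0.05],[0,0,-0.08],[0,0,-0.1],[0,0,-0.1],[0,0,0]],"roll":[0,0,0,0,0]}'
python3 -m pendant '{"grip":[1,1,1,1,1,1,1,1,1,1],"linear":[[0.1,-0.1,0],[0.1,-0.1,0],[0.1,0,0],[0.1,0,0],[0.1,0,0],[0,0,0],[0,0,0],[0,0,0],[0,0,0],[0,0,0]],"roll":[-0.0875,-0.0875,-0.0875,-0.0875,-0.0875,-0.0875,-0.0875,-0.0875,-0.0875,0]}'
python3 - <<'E'
from h import *
for n in("top","side"): cv2.imwrite(f"pics/{n}1.png",read_camera(n)[:,:,::-1])
a=cv2.imread("pics/top1.png");b=cv2.imread("pics/side1.png")
cv2.imwrite("pics/m1.png",np.vstack([np.hstack([a[40:300,130:410],np.zeros((260,120,3),np.uint8)]),b[150:480,20:420]])); to(.55,.085,.2)
E
```

```text
t: 6.72
position: [0.4491, 0.0968, 0.1371]
eef_rot: [-3.141, 0.0, 1.542]
force: [0.2, -0.2, -0.4]
grip_width: 0.355
grip_force: 0.0
t: 7.35
position: [0.4513, 0.0973, 0.2724]
eef_rot: [3.136, -0.001, 1.542]
force: [-0.7, -0.3, -0.7]
grip_width: 0.351
grip_force: 0.0
t: 8.6
position: [0.3083, 0.2759, 0.2684]
eef_rot: [-3.141, -0.001, 3.115]
force: [-0.5, -0.1, 1.0]
grip_width: 0.998
grip_force: 0.0
t 8.7 pos [0.3084 0.276  0.2687] rot [-3.141e+00 -1.000e-03  3.114e+00] F [-0.48  0.1   0.51] w 85.0 -> lin [-0.6172 -0.4605  0.1716]
```

View pics/m1.png

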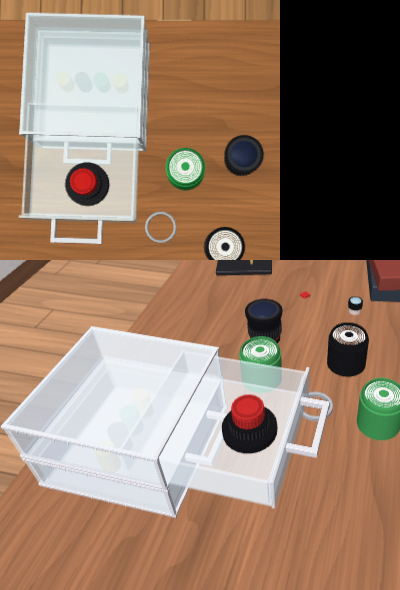

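The drawer is open to its stop. The lid now sits uncovered at top px about (216,223), with the cap at about (213,221). I'll measure it next.

```bash
cat >> h.py <<'E'
def ell(mask,n=None):
    cn=max(cv2.findContours(mask.astype(np.uint8),cv2.RETR_EXTERNAL,cv2.CHAIN_APPROX_NONE)[0],key=cv2.contourArea)
    return cv2.fitEllipse(cv2.convexHull(cn)), cn.reshape(-1,2)
def win(i,x0,x1,y0,y1):
    m=np.zeros(i.shape[:2],bool); m[y0:y1,x0:x1]=1; return m
def redm(i): i=i.astype(int); return (i[...,2]-i[...,1]>80)&(i[...,2]-i[...,0]>80)
E
python3 - <<'E'
from h import *
a=cv2.imread("pics/top1.png");b=cv2.imread("pics/side1.png")
w=win(a,185,250,185,250); er,c=ell(redm(a)&w); print("cap",er)
el,_=ell((redm(a)|(a.max(2)<90))&w); print("lid",el)
ws=win(b,230,310,270,360); sr,_=ell(redm(b)&ws); print("side",sr)
print("cap at mid",onz("top",er[0],.140),"lid at deck",onz("top",el[0],.099),tri(er[0],sr[0]))
# bright top disc of cap
top=redm(a)&w&(a[...,2]>205); et,_=ell(top); print("cap top face",et,onz("top",et[0],.1475))
# predict model silhouettes for check at guess
for x,y in [(.5575,.083)]:
    P=lambda r,z:[proj("top",(x+r*np.cos(t),y+r*np.sin(t),z)) for t in np.arange(0,6.28,.1)]
    f=lambda p:cv2.fitEllipse(cv2.convexHull(np.float32(p)))
    print("pred cap",f(P(.025,.1475)+P(.025,.1235)),"pred lid",f(P(.044,.1035)+P(.044,.0875)))
    Q=lambda r,z:[proj("side",(x+r*np.cos(t),y+r*np.sin(t),z)) for t in np.arange(0,6.28,.1)]
    print("pred side",f(Q(.025,.1475)+Q(.025,.1235)))
E
```

```text
cap ((212.5700225830078, 221.0045623779297), (25.952362060546875, 26.264806747436523), 123.20121002197266)
lid ((216.9544677734375, 223.6583251953125), (42.651634216308594, 43.260597229003906), 103.6240005493164)
side ((267.36322021484375, 301.1510009765625), (33.847476959228516, 35.194236755371094), 26.662708282470703)
cap at mid [0.56626773 0.08422058 0.14      ] lid at deck [0.56597315 0.08292977 0.099     ] (array([0.56639331, 0.08513994, 0.13443155]), np.float64(0.0011385414974589426))
cap top face ((211.22311401367188, 220.84994506835938), (13.034732818603516, 14.61418628692627), 168.75314331054688) [0.5656345  0.08542948 0.1475    ]
pred cap ((213.3763885498047, 225.67581176757812), (26.258087158203125, 28.203535079956055), 117.94849395751953) pred lid ((216.98855590820312, 227.99517822265625), (43.964561462402344, 44.93292999267578), 107.57828521728516)
pred side ((272.83697509765625, 300.73077392578125), (35.3868522644043, 35.92475509643555), 39.25253677368164)
```

```bash
python3 -m pendant '{"grip":[0.7,0.7,0.7,0.7,0.7,0.7,0.7,0.7],"linear":[[-0.12,-0.09,0],[-0.12,-0.09,0],[-0.12,-0.09,0],[-0.12,-0.09,0],[-0.12,-0.09,0],[-0.05,-0.03,0],[0,0,0],[0,0,0]],"roll":[0,0,0,0,0,0,0,0]}'
python3 -c "from h import *;to(.566,.0837,.13)"
```

```text
t: 9.7
position: [0.563, 0.0782, 0.2689]
eef_rot: [3.141, -0.001, 3.116]
force: [0.1, -0.2, -1.0]
grip_width: 0.855
grip_force: 0.0
t 9.7 pos [0.563  0.0782 0.2689] rot [ 3.141e+00 -1.000e-03  3.116e+00] F [ 0.11 -0.23 -1.  ] w 72.6 -> lin [-0.0076  0.0138  0.3473]
```

```bash
python3 -m pendant '{"grip":[0.7,0.7,0.7,0.7,0.7,0.7,0.7,0.7],"linear":[[-0.0075,0.014,0],[0,0,0.07],[0,0,0.08],[0,0,0.08],[0,0,0.07],[0,0,0.04],[0,0,0],[0,0,0]],"roll":[0,0,0,0,0,0,0,0]}'
python3 -m pendant '{"grip":[0.7,0.7,0.7],"linear":[[0,0,0.01],[0,0,0],[0,0,0]],"roll":[0,0,0]}'
python3 -m pendant '{"grip":[0.7,0.7,0.7],"linear":[[0,0,0.0075],[0,0,0],[0,0,0]],"roll":[0,0,0]}'
python3 -m pendant '{"grip":[0.7,0.7,0.7],"linear":[[0,0,0.0075],[0,0,0],[0,0,0]],"roll":[0,0,0]}'
```

```text
t: 10.7
position: [0.5677, 0.0838, 0.1345]
eef_rot: [3.141, 0.002, 3.117]
force: [-0.1, 0.7, 0.4]
grip_width: 0.85
grip_force: 0.0
t: 11.08
position: [0.5671, 0.0834, 0.1296]
eef_rot: [3.141, 0.0, 3.117]
force: [0.7, 0.4, -0.2]
grip_width: 0.85
grip_force: 0.0
t: 11.45
position: [0.5669, 0.0833, 0.1262]
eef_rot: [-3.142, -0.0, 3.117]
force: [0.4, -0.3, -0.2]
grip_width: 0.85
grip_force: 0.0
t: 11.82
position: [0.5669, 0.0834, 0.1233]
eef_rot: [-3.142, -0.0, 3.117]
force: [0.3, 0.0, -0.0]
grip_width: 0.851
grip_force: 0.0
```

```bash
for i in 1; do :; done
python3 -m pendant '{"grip":[0.7,0.7,0.7],"linear":[[0,0,0.0075],[0,0,0],[0,0,0]],"roll":[0,0,0]}' | grep -E "pos|force:"
python3 -m pendant '{"grip":[0.7,0.7,0.7],"linear":[[0,0,0.006],[0,0,0],[0,0,0]],"roll":[0,0,0]}'| grep -E "pos|force:"
python3 -m pendant '{"grip":[0.7,0.7,0.7],"linear":[[0,0,0.006],[0,0,0],[0,0,0]],"roll":[0,0,0]}'| grep -E "pos|force:"
```

```text
position: [0.5669, 0.0834, 0.1202]
force: [0.4, 1.3, -0.3]
grip_force: 0.0
position: [0.5669, 0.0834, 0.1179]
force: [0.5, -0.1, 1.2]
grip_force: 0.0
position: [0.5669, 0.0834, 0.1155]
force: [0.9, -0.2, 0.8]
grip_force: 0.0
```

```bash
python3 -m pendant '{"grip":[0.7,0.7,0.7],"linear":[[0,0,0.006],[0,0,0],[0,0,0]],"roll":[0,0,0]}'| grep -E "pos|force:"
python3 -m pendant '{"grip":[0.3,0,-0.5,-1,-1,-1],"linear":[[0,0,0],[0,0,0],[0,0,0],[0,0,0],[0,0,0],[0,0,0]],"roll":[0,0,0,0,0,0]}'
```

```text
position: [0.5669, 0.0834, 0.113]
force: [-1.1, -0.0, 0.2]
grip_force: 0.0
t: 14.08
position: [0.5676, 0.0835, 0.1137]
eef_rot: [3.141, 0.001, 3.117]
force: [0.3, -0.6, 5.5]
grip_width: 0.705
grip_force: 64.8
```

```bash
python3 -m pendant '{"grip":[-1,-1,-1,-1,-1,-1,-1,-1,-1],"linear":[[0,0,-0.015],[0,0,-0.03],[0,0,-0.05],[0,0,-0.05],[0,0,-0.05],[0,0,-0.06],[0,0,-0.06],[0,0,0],[0,0,0]],"roll":[0,0,0,0,0,0,0,0,0]}'
python3 - <<'E'
from h import *
print(sensors.get_state()["joint_positions"].round(2))
to(.4409,-.1955,.24)
E
```

```text
t: 15.2
position: [0.5665, 0.0833, 0.2384]
eef_rot: [-3.141, -0.001, 3.117]
force: [-0.6, -0.1, -1.8]
grip_width: 0.704
grip_force: 64.8
[ 0.15  0.27 -0.13  1.18 -0.    0.17]
t 15.2 pos [0.5665 0.0833 0.2384] rot [-3.141e+00 -1.000e-03  3.117e+00] F [-0.62 -0.08 -1.77] w 59.8 -> lin [ 0.2967 -0.7047 -0.0037]
```

```bash
python3 -m pendant '{"grip":[-1,-1,-1,-1,-1,-1,-1,-1,-1,-1],"linear":[[0.02,-0.05,0],[0.04,-0.095,0],[0.04,-0.095,0],[0.04,-0.095,0],[0.04,-0.095,0],[0.04,-0.095,0],[0.04,-0.095,0],[0.035,-0.085,0],[0,0,0],[0,0,0]],"roll":[0,0,0,0,0,0,0,0,0,0]}'
python3 - <<'E'
from h import *
t=cv2.imread("pics/top0.png");s=cv2.imread("pics/side0.png")
wt=win(t,330,380,262,312); ws=win(s,345,390,208,268)
lo=lambda i:(i.max(2)<80)
rt,_=ell((t.min(2)>120)&wt); rs,_=ell((s.min(2)>110)&ws)
bt,_=ell(lo(t)&wt); bs,_=ell(lo(s)&ws)
print("reel",rt,rs,tri(rt[0],rs[0])); print("body",bt,bs)
f=lambda p:cv2.fitEllipse(cv2.convexHull(np.float32(p)))
x,y=.441,-.1957
for n in("top","side"):
    P=lambda r,z:[proj(n,(x+r*np.cos(a),y+r*np.sin(a),z)) for a in np.arange(0,6.28,.05)]
    q=np.float32(P(.041,0)+P(.041,.072)+P(.036,.085)); print(n,"pred",f(q),q.min(0),q.max(0))
for n,i,w in(("top",t,wt),("side",s,ws)):
    v,u=np.nonzero(lo(i)&w); print(n,u.min(),v.min(),u.max(),v.max())
for n in("top","side"): cv2.imwrite(f"pics/{n}2.png",read_camera(n)[:,:,::-1])
a=cv2.imread("pics/top2.png");b=cv2.imread("pics/side2.png")
cv2.imwrite("pics/m2.png",np.hstack([a[150:400,200:500],cv2.resize(b[60:310,270:470],(400,500))[:250*2,:]][1:]))
to(.441,-.1957,.17)
E
```

```text
t: 16.45
position: [0.4411, -0.1956, 0.2385]
eef_rot: [3.141, -0.001, 3.116]
force: [-0.3, 0.6, -0.8]
grip_width: 0.704
grip_force: 64.9
reel ((354.7699890136719, 286.3919677734375), (32.50769805908203, 32.95919418334961), 133.5892333984375) ((368.7164306640625, 224.5526885986328), (18.63407325744629, 32.51741027832031), 95.26471710205078) (array([ 0.44047031, -0.19577498,  0.07860602]), np.float64(0.00080594305844969))
body ((354.25335693359375, 286.5247497558594), (39.26624298095703, 40.278968811035156), 79.35562896728516) ((367.2402038574219, 239.23959350585938), (43.974735260009766, 56.05739212036133), 5.682676792144775)
top pred ((354.1708679199219, 286.4677429199219), (40.18184280395508, 41.1312141418457), 88.56111907958984) [333.47568 266.27344] [374.635  306.5637]
side pred ((366.9962463378906, 238.71910095214844), (46.9853401184082, 56.51710510253906), 5.342947483062744) [346.36218 210.96596] [388.23868 266.2258 ]
top 334 267 374 306
side 347 213 388 266
t 16.55 pos [ 0.4418 -0.195   0.2387] rot [ 3.141e+00 -1.000e-03  3.117e+00] F [ 0.27 -0.17 -1.38] w 59.7 -> lin [ 0.0018 -0.0017  0.1719]
```

View pics/m2.png

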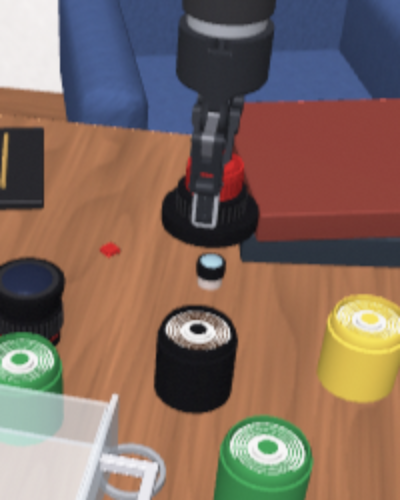

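The lid is level in the grip, with its skirt spanning side px about u 351–400, and the cap is nested on it. The tank at side px (368,238) agrees with the predicted outline. Next I'll check the lid's x offset in the grip.

Run:
```python
from h import *
b=cv2.imread("pics/side2.png")
m=(b.max(2)<70)&win(b,340,410,155,183)
k,l,st,ce=cv2.connectedComponentsWithStats(m.astype(np.uint8)); i=1+st[1:,4].argmax(); m=l==i
for v in range(160,183,2):
    u=np.nonzero(m[v])[0]; print(v,u.min() if len(u) else 0,u.max() if len(u) else 0, end=" | ")
print()
x,y=.4413,-.1954
for h in(.206,.209,.212,.215):
    q=np.float32([proj("side",(x+.044*np.cos(a),y+.044*np.sin(a),z)) for a in np.arange(0,6.28,.02) for z in(h,h+.016)])
    print(h,q.min(0),q.max(0), (q[:,0].min()+q[:,0].max())/2, proj("side",(x+.01,y,h))-proj("side",(x,y,h)))
```

```text
160 352 397 | 162 351 398 | 164 351 398 | 166 351 399 | 168 351 398 | 170 351 398 | 172 352 398 | 174 352 397 | 176 355 397 | 178 357 397 | 180 361 398 | 182 367 409 | 
0.206 [349.34708 151.9577 ] [398.16492 185.9608 ] 373.75598 [-5.38088306 -0.64402394]
0.209 [349.42392 150.58662] [398.35748 184.57784] 373.8907 [-5.39347654 -0.64313707]
0.212 [349.50113 149.20937] [398.551   183.18825] 374.02606 [-5.40612909 -0.64223517]
0.215 [349.57867 147.82591] [398.7454  181.79196] 374.16205 [-5.41884112 -0.64131807]
```

```bash
python3 -m pendant '{"grip":[-1,-1,-1,-1,-1,-1,-1,-1,-1],"linear":[[-0.002,0,0],[0,0,0.05],[0,0,0.06],[0,0,0.06],[0,0,0.06],[0,0,0.05],[0,0,0.02],[0,0,0],[0,0,0]],"roll":[0,0,0,0,0,0,0,0,0]}'
python3 -m pendant '{"grip":[-1,-1,-1],"linear":[[0,0,0.0125],[0,0,0],[0,0,0]],"roll":[0,0,0]}' | grep -E "pos|force:"
python3 -c "from h import *;to(.442,-.1957,.0985)"
```

```text
t: 17.68
position: [0.4435, -0.1957, 0.1199]
eef_rot: [-3.141, 0.001, 3.117]
force: [0.1, 0.2, -0.9]
grip_width: 0.707
grip_force: 65.0
position: [0.4428, -0.1956, 0.1142]
force: [0.6, 0.4, -1.9]
grip_force: 65.0
t 18.05 pos [ 0.4428 -0.1956  0.1142] rot [-3.142  0.     3.117] F [ 0.57  0.36 -1.85] w 59.9 -> lin [ 0.002  -0.0002  0.0392]
```

```bash
for_() { :; }
python3 -m pendant '{"grip":[-1,-1,-1],"linear":[[0.001,0,0.01],[0,0,0],[0,0,0]],"roll":[0,0,0]}' | grep -E "pos|force:"
python3 -m pendant '{"grip":[-1,-1,-1],"linear":[[0,0,0.01],[0,0,0],[0,0,0]],"roll":[0,0,0]}' | grep -E "pos|force:"
python3 -m pendant '{"grip":[-1,-1,-1],"linear":[[0,0,0.01],[0,0,0],[0,0,0]],"roll":[0,0,0]}' | grep -E "pos|force:"
```

```text
position: [0.4423, -0.1956, 0.11]
force: [0.1, 0.0, -1.2]
grip_force: 65.0
position: [0.4423, -0.1956, 0.106]
force: [-0.8, -0.2, -1.0]
grip_force: 65.0
position: [0.4424, -0.1956, 0.102]
force: [0.3, -0.7, -0.5]
grip_force: 65.0
```

```bash
python3 -m pendant '{"grip":[-1,-1,-1],"linear":[[0,0,0.005],[0,0,0],[0,0,0]],"roll":[0,0,0]}' | grep -E "pos|force:"
python3 -m pendant '{"grip":[-1,-1,-1],"linear":[[0,0,0.004],[0,0,0],[0,0,0]],"roll":[0,0,0]}' | grep -E "pos|force:"
python3 -m pendant '{"grip":[-1,-1,-1],"linear":[[0,0,0.0025],[0,0,0],[0,0,0]],"roll":[0,0,0]}' | grep -E "pos|force:"
```

```text
position: [0.4424, -0.1956, 0.1001]
force: [0.2, 0.1, -1.7]
grip_force: 65.0
position: [0.4426, -0.1957, 0.0992]
force: [-2.9, 1.5, 5.9]
grip_force: 66.1
position: [0.4427, -0.1957, 0.0992]
force: [-5.3, 3.1, 16.5]
grip_force: 67.1
```

```bash
python3 -m pendant '{"grip":[-1,-1,-1],"linear":[[0.002,0,0],[0,0,0],[0,0,0]],"roll":[0,0,0]}' | grep -E "pos|force:"
python3 - <<'E'
from h import *
b=read_camera("side")[:,:,::-1]; cv2.imwrite("pics/s3.png",cv2.resize(b[150:290,320:440],(600,700))[:600]); to(.4415,-.1957,.099); print(sensors.get_state()["wrist_torque"])
E
```

```text
position: [0.4426, -0.1957, 0.0992]
force: [-2.4, 3.1, 13.4]
grip_force: 66.4
t 20.725 pos [ 0.4426 -0.1957  0.0992] rot [-3.141e+00  2.000e-03  3.117e+00] F [-2.46  2.47 13.85] w 60.0 -> lin [ 0.0028 -0.      0.0005]
[0.54063149 0.6614596  0.01281531]
```

View pics/s3.png

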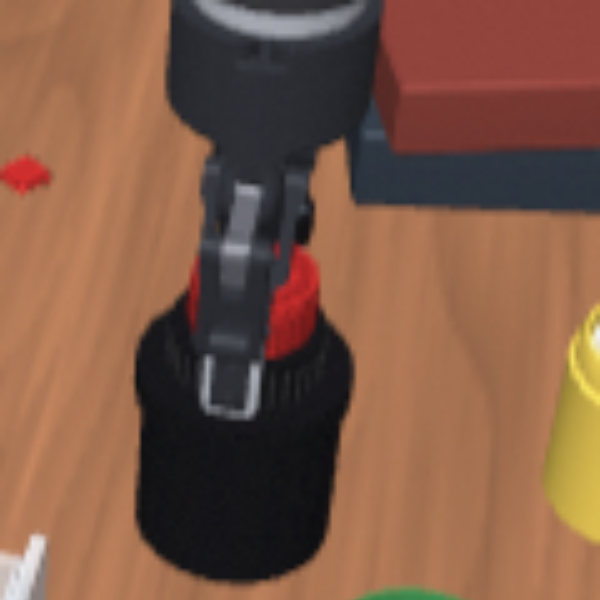

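The lid sits square on the tank with its skirt covering the neck, and the height and force agree that it is fully seated. I'll let go.

```bash
python3 -m pendant '{"grip":[-1,-1,0.7,0.7,0.7,0.7],"linear":[[0,0,-0.003],[0,0,0],[0,0,0],[0,0,0],[0,0,0],[0,0,0]],"roll":[0,0,0,0,0,0]}'
python3 -m pendant '{"grip":[0.7,0.7,0.7,0.7,0.7,0.7,0.7],"linear":[[0,0,-0.02],[0,0,-0.04],[0,0,-0.08],[0,0,-0.1],[0,0,-0.05],[0,0,0],[0,0,0]],"roll":[0,0,0,0,0,0,0]}'
python3 - <<'E'
from h import *
for n in("top","side"): cv2.imwrite(f"pics/{n}4.png",read_camera(n)[:,:,::-1])
b=cv2.imread("pics/side4.png"); to(.441,-.1957,.15)
sr,_=ell(redm(b)&win(b,345,395,150,235)); print("cap side",sr)
m=(b.max(2)<70)&win(b,340,400,185,275); v,u=np.nonzero(m); print("lid/tank",u.min(),u.max(),v.max())
for x in(.4395,.441,.4425):
    f=lambda p:cv2.fitEllipse(cv2.convexHull(np.float32(p)))
    P=lambda r,z:[proj("side",(x+r*np.cos(a),-.1957+r*np.sin(a),z)) for a in np.arange(0,6.28,.05)]
    for z0 in(.109,.112): print(x,z0,"cap",f(P(.025,z0)+P(.025,z0+.024)))
    q=np.float32(P(.044,.073)+P(.044,.089)); print("lid u",q.min(0),q.max(0))
cv2.imwrite("pics/s4.png",cv2.resize(b[130:280,310:460],(600,600)))
E
```

```text
t: 21.48
position: [0.4415, -0.1955, 0.0986]
eef_rot: [3.141, -0.0, 3.117]
force: [-0.2, -0.3, 0.9]
grip_width: 0.853
grip_force: 0.0
t: 22.35
position: [0.4413, -0.1954, 0.2144]
eef_rot: [3.141, -0.0, 3.117]
force: [0.2, 0.8, -0.0]
grip_width: 0.846
grip_force: 0.0
t 22.45 pos [ 0.4409 -0.1953  0.2137] rot [ 3.141e+00 -2.000e-03  3.117e+00] F [-0.07 -0.05 -0.21] w 72.2 -> lin [-0.0007 -0.0012  0.1592]
cap side ((370.41412353515625, 208.55152893066406), (26.187110900878906, 27.191377639770508), 96.22767639160156)
lid/tank 347 399 265
0.4395 0.109 cap ((370.64422607421875, 208.31100463867188), (25.715120315551758, 29.141780853271484), 94.20500183105469)
0.4395 0.112 cap ((370.7626647949219, 207.11143493652344), (25.74199104309082, 29.224567413330078), 94.155029296875)
lid u [347.15857 207.16342] [391.3562  241.29391]
0.441 0.109 cap ((369.8852844238281, 208.21121215820312), (25.70812225341797, 29.13013458251953), 94.18002319335938)
0.441 0.112 cap ((370.0020446777344, 207.01171875), (25.73497200012207, 29.21286964416504), 94.13050842285156)
lid u [346.43225 207.06956] [390.60754 241.18593]
0.4425 0.109 cap ((369.126708984375, 208.11148071289062), (25.701122283935547, 29.118520736694336), 94.15503692626953)
0.4425 0.112 cap ((369.2418212890625, 206.91204833984375), (25.727947235107422, 29.201204299926758), 94.10585021972656)
lid u [345.70633 206.97574] [389.85922 241.07799]
```

View pics/s4.png

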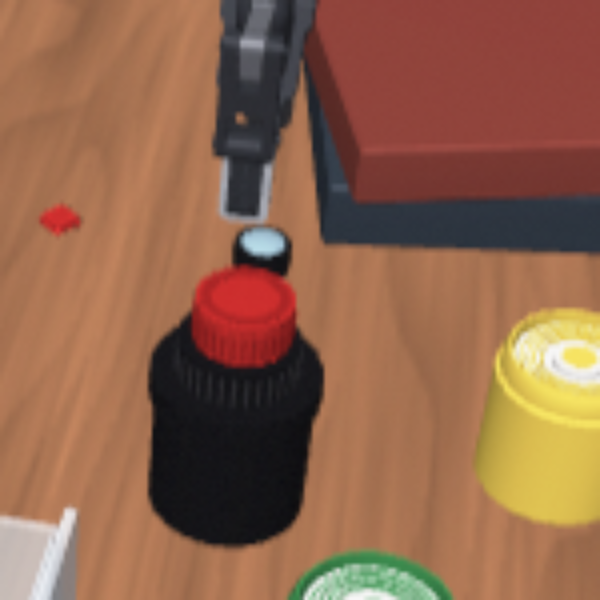

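The lid is fully seated and the cap nested, matching the predicted px (370,208). Now I'll take the cap.

```bash
python3 -m pendant '{"grip":[0.45,0.45,0.45,0.45,0.45,0.45,0.45,0.45],"linear":[[0.002,-0.001,0],[0,0,0.05],[0,0,0.06],[0,0,0.06],[0,0,0.03],[0,0,0],[0,0,0],[0,0,0]],"roll":[0,0,0,0,0,0,0,0]}'
python3 -c "from h import *;to(.4402,-.1957,.1235)"
```

```text
t: 23.45
position: [0.4414, -0.1962, 0.1356]
eef_rot: [-3.141, 0.001, 3.117]
force: [0.3, 0.2, 0.8]
grip_width: 0.724
grip_force: 0.0
t 23.45 pos [ 0.4414 -0.1962  0.1356] rot [-3.141e+00  1.000e-03  3.117e+00] F [0.32 0.19 0.79] w 61.6 -> lin [0.0032 0.0013 0.0302]
```

```bash
python3 -m pendant '{"grip":[0.45,0.45,0.45,0.45,0.45],"linear":[[0.002,0.001,0.015],[0,0,0.0125],[0,0,0],[0,0,0],[0,0,0]],"roll":[0,0,0,0,0]}'
python3 -m pendant '{"grip":[0.3,0.2,0.1,-0.2,-1,-1,-1],"linear":[[0,0,0],[0,0,0],[0,0,0],[0,0,0],[0,0,0],[0,0,0],[0,0,0]],"roll":[0,0,0,0,0,0,0]}'
```

```text
t: 24.08
position: [0.4401, -0.1956, 0.1238]
eef_rot: [-3.142, 0.0, 3.117]
force: [-0.5, -0.3, -0.4]
grip_width: 0.723
grip_force: 0.0
t: 24.95
position: [0.4404, -0.1958, 0.1244]
eef_rot: [-3.141, 0.001, 3.117]
force: [-0.8, 1.6, 5.1]
grip_width: 0.559
grip_force: 61.8
```

```bash
python3 -m pendant '{"grip":[-1,-1,-1,-1,-1,-1,-1,-1,-1,-1,-1,-1],"linear":[[0,0,-0.01],[0,0,-0.015],[0,0,-0.02],[0,0,-0.03],[0,0,-0.03],[0,0,-0.03],[0,0,-0.03],[0,0,-0.03],[0,0,-0.03],[0,0,-0.02],[0,0,0],[0,0,0]],"roll":[0,0,0,0,0,0,0,0,0,0,0,0]}'
python3 -m pendant '{"grip":[-1,-1,-1],"linear":[[0,0,-0.005],[0,0,0],[0,0,0]],"roll":[0,0,0]}'
python3 - <<'E'
from h import *
b=read_camera("side")[:,:,::-1]; t=read_camera("top")[:,:,::-1]
cv2.imwrite("pics/m5.png",np.hstack([cv2.resize(b[100:290,310:440],(400,585)),cv2.resize(t[170:365,260:392],(396,585))]))
E
```

```text
t: 26.45
position: [0.4398, -0.1954, 0.2213]
eef_rot: [3.141, -0.001, 3.117]
force: [0.2, -0.1, -0.3]
grip_width: 0.561
grip_force: 61.7
t: 26.82
position: [0.4399, -0.1955, 0.2236]
eef_rot: [3.141, -0.0, 3.117]
force: [0.6, 0.0, 0.1]
grip_width: 0.568
grip_force: 61.7
```

View pics/m5.png

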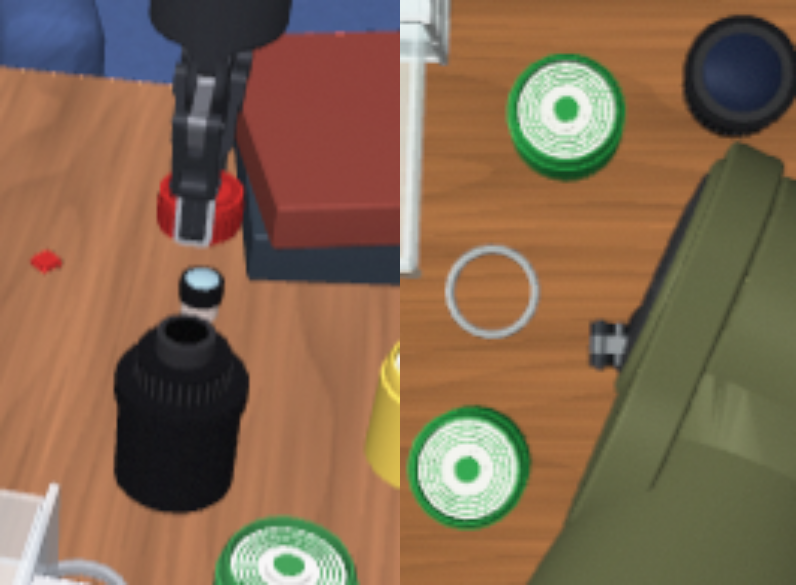

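The cap is held upright about 10 cm above the lid. The inner lid is still seated with its neck bare, and the tank and the things around it have not moved.

```bash
python3 -c "
from rig import ticket,sensors
s=sensors.get_state();print(s['grip_width'],s['grip_force'],abs(s['qvel']).max());print(ticket.close_job())"
```

```text
0.5649233650617441 61.73315042629838 0.0012052280854627211
the job is handed in; nothing more can be done
None
```

I handed the job in at about 27 s: the drawer is open to its stop, the inner lid is fully seated on the black tank, and the arm is holding the red cap upright about 10 cm above it.

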